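Fit the hanging rail to the medal stand

TASK

Fit the long brass rail into the grey medal stand: lift it off the rack, slide its tapered tip partway (about half the depth) into the stand's deep bore past the spring catch, let go, take a new hold on the rail's rear half and push it fully home against the depth stop. Push gently and stop as soon as it meets the depth stop, leave the other things on the table where they are, and finally let go.

Things in the scene. Friction and masses are not known exactly. Their poses are not given: they have to be found in the camera images.
- rail: Brass-coloured round bar, 14 mm diameter, 280 mm long over all, 0.11 to 0.22 kg, with thin dark rings. Origin at mid-length on its axis; +x runs to the tapered tip (last 10 mm, 14 to 8.4 mm). Tail: black cap, 22 mm diameter, 20 mm long. Lies level in one lane of the rack, axis 45 mm above the table, tip roughly to the robot's left (+y).
- tip (a point): Centre of the rail's tip end face, 140 mm ahead of the rail's origin along its +x.
- stand: Fixed medal stand: wooden foot 200 x 130 x 20 mm, post, grey sleeve block 175 long, 50 wide, 50 mm high, its level axis 120 mm above the table, with a round bore 15.6 mm wide, 2 mm chamfer. Origin on the table below the bore's mouth, +x level into the bore (roughly robot's left). A spring ball catch in the bore's top, 30 mm in, resists the tip, then drags and holds the rail when let go.
- mouth (a point): Centre of the bore's mouth, in the plane of the sleeve block's front face, 120 mm above the table. The ball catch inside takes a few newtons to pass (up to about 10) and then drags with up to about 8 N, more if the rail is pushed askew.
- stop_face (a point): Front face centre of the depth stop, a hard black plug on the bore's axis, set anew each time 120 to 145 mm inside the mouth. The rail is home when its tip rests against it. It does not yield; pressing it with more than 25 N spoils it. Its black thumb knob (18 mm wide, 8 mm farther in than the face, top 40 mm above the bore's axis) shows the setting.
- stop: The same depth stop (plug and thumb knob); origin at the centre of its front face, x into the bore.
- rack: Low wooden rack 200 x 150 mm, fixed: two cross bars 14 mm thick at 80 mm either side of its middle, each with two open U-notches (the lanes are 90 mm apart, 16 mm wide, 12 mm deep, bottoms 38 mm above the table). Between the bars there is only a 6 mm base plate. Origin on the table under its middle; x along the lanes.
- spare: The other rod in the rack, steel-grey with a red cap, 14 mm in diameter and 230 mm long; not needed, to be left in its lane. Origin at its middle, x along it.
- trophy: Brass-coloured cup 150 mm high, 84 mm wide, standing free at the far left; leave it. Origin under its foot.
- medal0: Brass-coloured medal 50 mm across, 5 mm thick, lying at the right; leave it. Origin under its middle.
- medal1: Steel-coloured medal, as the first; leave it.
- medal2: Copper-coloured medal, as the first; leave it.
- pen: Blue pen 130 mm long, lying at the left; leave it. Origin under its middle.
Things that resemble listed ones, but are neither listed nor needed, are in the scene too. Leave any orange look-alike of the stand alone.

How it is judged:
By the outcome, as a careful person would: the job done as asked, in the order asked, and still so for the second after the job is handed in, with the robot touching nothing.
It also fails if it takes over 72 s, if anything falls off the work surface, if the arm or the gripper's body presses on something with over 40 N, if the wrist force passes 120 N, or if a joint passes its speed limit or range.

ROBOT

A 6-joint arm with a two-finger parallel gripper is mounted at the origin on the work surface. World frame = base frame: x ahead of the robot, y to its left, z up, the work surface at z = 0. Lengths are in m, angles in degrees, forces in N, time in s.
With the tool pointing down it reaches from about 0.35 to 0.85 m from the base axis. Payload 8.1 kg.
Tool frame: the origin (TCP) lies between the finger pads; the fingertips stand 25 mm ahead of it and the grasp point (between the pads) lies 6 mm ahead of it; z points along the fingers, y is the line along which they close (so a half turn about z gives the same grasp; the last joint's range is limited). The gripper opens to 85 mm and grips with 20 to 120 N. Pads are 22 mm wide; open, the fingers measure 114 mm over their backs; the gripper's body (76 mm by 85 mm) begins 54 mm behind the grasp point. The pads swing forward as they close: fully open they stand 13 mm farther back than shut.
Start: joints at [66.44, 7.471, 85.268, -0, 87.261, -4.893], TCP at [0.192, 0.568, 0.256] pointing down, gripper open.
Joint ranges: [-169.43, 169.43], [-51.17, 129.36], [1.28, 143.12], [-76.62, 256.62], [0, 156.53], [-152.29, 152.29]. Speed limits (degrees/s): [136.94, 136.94, 159.86, 180, 180, 180].

INTERFACE

Orientations are given as [roll, pitch, yaw] about the fixed x, y, z axes, in that order (R = Rz(yaw) Ry(pitch) Rx(roll)).
In Python, from plant import bot gives the robot as it stands. The module is installed in compiled form; this text tells all that it offers. Calls block until the motion is done:
- bot.reach(position, orientation): joint-space move of the TCP to a pose.
- bot.move_linear(position, frame=None, feed=0.15): straight line of the TCP; frame=None keeps the orientation; feed is the mean speed in m/s.
- bot.set_joints(angles): joint-space move.
- bot.grip(opening): finger opening in m; the grip force is fixed at half the most; returns when the fingers have stopped.
- bot.dwell(seconds).
- bot.solve_ik(position, orientation): joint angles nearest the present ones, or None.
- bot.get_state(): the state.
- bot.grab_frame(name): name is "side" or "top" or "wrist"; returns the picture (400x640x3 uint8, red, green, blue); there is no depth.
- bot.calibration(name): a dict with "fx", "fy", "cx", "cy" (pixels), "camera_from_world" (4x4, takes a point from world to camera coordinates); the wrist camera has in their place "T_tool_cam" (4x4, takes a point from camera to tool coordinates, whose origin is the TCP and whose axes are the flange's). Camera axes: x right, y up, looking along -z (the intrinsics and any distortion apply to the point x, -y, -z); pixel columns grow to the right and rows downward; lengths in m; the calibration is good to about 2 mm. A picture is of the moment at which its call begins: read the wrist's pose just before it. calibration takes no time and is no camera call.
A pose or a line that the arm cannot do raises bot.MotionError and nothing moves.
- bot.sign_off(): hands the job in; it is judged then, once.
The state is a dict: "time": time; "joint_positions": joint angles; "dq": joint speeds; "joint_torque": joint torques, N m; "eef_pos": TCP position; "tcp_rot": TCP orientation; "wrist_force": force on the tool from outside, world axes, zero at the start; "moment": the same for the moment, N m; "opening": finger opening in m; "gripper_force": force on a finger pad.
Only numpy, scipy, OpenCV 4.12 (cv2) and the standard library are available. Lean on these libraries where they do the work, as an engineer would, in place of code of your own. Each camera call takes 0.05 s, during which the arm holds its last target. There are 200 camera calls.

## Working session

There is one attempt and no reset: what is moved stays moved. The work goes in short steps, each a Python script; the robot and the scene stay as the last script left them, time stands still between calls to the robot, and variables do not carry over. Pictures are saved under pics/ and viewed, at most 10 in all, crops included, and the job is handed in when it is done.

```bash
mkdir -p pics; python3 - <<'E'
from plant import bot
import cv2,numpy as np
for n in("side","top"):
    f=bot.grab_frame(n);cv2.imwrite(f"pics/{n}0.png",f[:,:,::-1]);c=bot.calibration(n);print(n,{k:(np.round(v,4).tolist()) for k,v in c.items()})
print({k:np.round(v,4).tolist() for k,v in bot.calibration("wrist").items()})
print(bot.get_state())
E
```

```text
side {'fx': 477.6182, 'fy': 477.6182, 'cx': 314.1892, 'cy': 201.8604, 'camera_from_world': [[-0.8701, -0.4927, 0.0149, 0.4608], [0.2976, -0.5011, 0.8126, -0.2026], [-0.3929, 0.7114, 0.5827, -1.4145], [0.0, 0.0, 0.0, 1.0]]}
top {'fx': 407.9789, 'fy': 407.9789, 'cx': 319.2425, 'cy': 195.7007, 'camera_from_world': [[-0.0168, -0.9996, 0.021, 0.0248], [0.9848, -0.0129, 0.1731, -0.513], [-0.1728, 0.0236, 0.9847, -1.0696], [0.0, 0.0, 0.0, 1.0]]}
{'fx': 314.1744, 'fy': 314.1744, 'cx': 319.9876, 'cy': 191.4636, 'T_tool_cam': [[0.0009, 0.9636, 0.2672, 0.0679], [1.0, -0.0011, 0.0008, -0.0004], [0.001, 0.2672, -0.9636, -0.1169], [0.0, 0.0, 0.0, 1.0]]}
{'time': 0.1, 'joint_positions': array([ 6.64418925e+01,  7.51094271e+00,  8.53245524e+01,  1.70279272e-03,
        8.72621207e+01, -4.89034287e+00]), 'dq': array([ 0.01444061, -0.1043698 , -0.21350353,  0.06678558, -0.04889533,
       -0.0141256 ]), 'joint_torque': array([ 1.33746007e-04, -5.70939696e+01, -5.01949275e+01, -2.12780328e-04,
        7.86923716e-03,  1.12224761e-04]), 'eef_pos': array([0.19180356, 0.56802552, 0.25533312]), 'tcp_rot': array([-1.79902885e+02, -1.00161631e-02,  1.61332144e+02]), 'wrist_force': array([-0.42543245, -0.27344641, -0.19725621]), 'moment': array([ 0.01405892, -0.00883074,  0.05722784]), 'gripper_force': 0.0, 'opening': 0.08546658598921017}
```

View pics/top0.png

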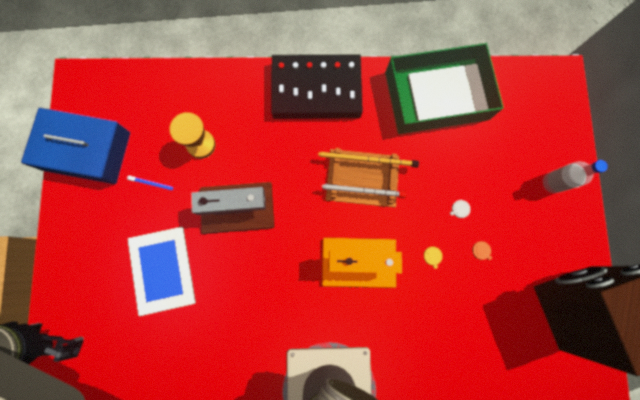

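View pics/side0.png

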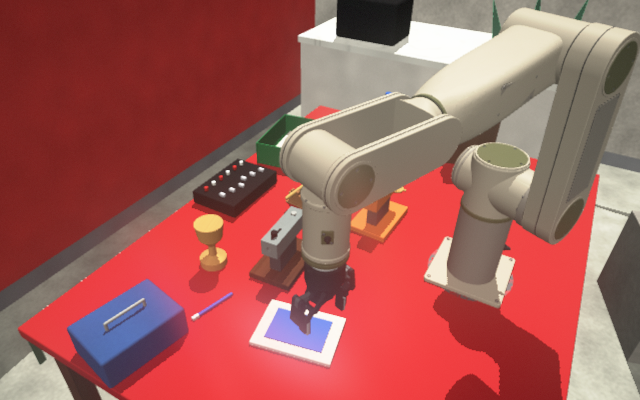

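The top view shows the rail at (318,153) to (418,163) with its black cap on the right. The grey sleeve runs (192,203) to (265,195) with its knob near (205,201) and its mouth on the right. The side view shows the arm hiding the rack.

```bash
cat > h.py <<'E'
from plant import bot
import cv2,numpy as np
from scipy.spatial.transform import Rotation as R
def T_wc(n,st=None):
    c=bot.calibration(n)
    if n!="wrist": return c,np.linalg.inv(c["camera_from_world"])
    T=np.eye(4);T[:3,:3]=R.from_euler("xyz",st["tcp_rot"],degrees=True).as_matrix();T[:3,3]=st["eef_pos"]
    return c,T@c["T_tool_cam"]
def ray(n,uv,z,st=None):
    c,T=T_wc(n,st)
    d=T[:3,:3]@np.array([(uv[0]-c["cx"])/c["fx"],-(uv[1]-c["cy"])/c["fy"],-1]);o=T[:3,3]
    return o+d*(z-o[2])/d[2]
def snap(name,st=None):
    st=bot.get_state();f=bot.grab_frame("wrist");cv2.imwrite(f"pics/{name}.png",f[:,:,::-1]);np.save(f"pics/{name}.npy",np.r_[st["eef_pos"],st["tcp_rot"]])
def load(name):
    a=np.load(f"pics/{name}.npy");return {"eef_pos":a[:3],"tcp_rot":a[3:]}
E
python3 - <<'E'
from h import *
f=cv2.imread("pics/top0.png")
a=cv2.resize(f[140:240,180:280],None,fx=4,fy=4,interpolation=cv2.INTER_CUBIC)
b=cv2.resize(f[130:230,310:425],None,fx=3.4,fy=4,interpolation=cv2.INTER_CUBIC)
cv2.imwrite("pics/c0.png",np.hstack([a,b]))
for n,p,z in [("tip",(319,153),.045),("tail",(418,163),.045),("mouth top",(265,197),.145),("far",(192,201),.145),("knob",(203,201),.16)]:
    print(n,ray("top",p,z).round(4))
E
```

```text
tip [0.6338 0.0158 0.045 ]
tail [ 0.602  -0.2593  0.045 ]
mouth top [0.4942 0.1537 0.145 ]
far [0.4866 0.3326 0.145 ]
knob [0.4837 0.3018 0.16  ]
```

View pics/c0.png

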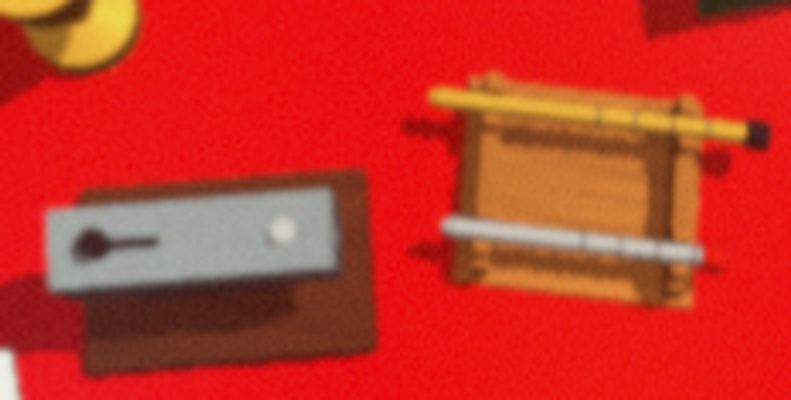

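The crop shows the sleeve's top from (47,251) to (336,230), with the white catch dot near the mouth end. The rail is in the far lane with its black cap at (757,135). Next I take closer looks from the wrist camera.

```bash
python3 - <<'E'
from h import *
bot.reach([.489,.235,.29],[180,0,93]); bot.dwell(.3); snap("w1")
bot.reach([.618,-.125,.24],[180,0,83.4]); bot.dwell(.3); snap("w2"); s=bot.get_state();print(s["time"],s["joint_positions"])
a=cv2.imread("pics/w1.png");b=cv2.imread("pics/w2.png")
cv2.imwrite("pics/c1.png",np.hstack([a[:,120:520],b[:,120:520]]))
E
```

```text
3.875 [-1.60311955e+01  1.25602106e+01  8.12660832e+01  3.04858709e-03
  8.61582185e+01 -9.48956157e+00]
```

View pics/c1.png

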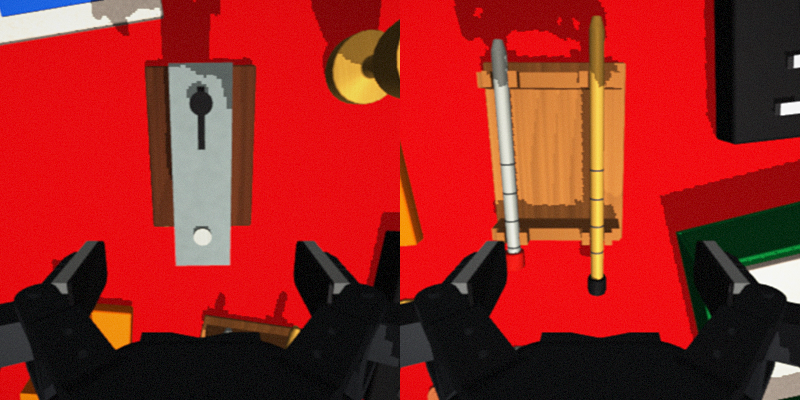

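The left half (stand) shows the mouth-end edge of the sleeve at row 265 and the knob at about (201,103). The right half (rail) shows the tip at (597,18) and the cap's bottom at (597,293). Next I measure both with masks.

```bash
cat > meas.py <<'E'
from h import *
def axis_pts(name,mask,rows,z,tag=None):
    st=load(name);E=[]
    for r in rows:
        c=np.flatnonzero(mask[r])
        if len(c)>3:E.append(((c.min()+c.max())/2,r,c.max()-c.min()+1))
    E=np.array(E);v=np.polyfit(E[:,1],E[:,0],1)
    k=abs(np.polyval(v,E[:,1])-E[:,0])<2;v=np.polyfit(E[k,1],E[k,0],1)
    print(name,"px fit",v.round(4),"resid",np.std(np.polyval(v,E[k,1])-E[k,0]).round(2),"w",E[::max(1,len(E)//5),2])
    return lambda r:ray("wrist",(np.polyval(v,r),r),z,st)
E
python3 - <<'E'
from meas import *
h=cv2.cvtColor(cv2.imread("pics/w1.png"),cv2.COLOR_BGR2HSV).astype(int)
m=(h[...,1]<70)&(h[...,2]>90);m[:,:270]=0;m[:,370:]=0;m[:60]=0;m[275:]=0
rr=np.flatnonzero(m.sum(1)>20);print("sleeve rows",rr.min(),rr.max())
f=axis_pts("w1",m,range(150,262),.145);rm=rr.max()+.5
mo,fa=f(rm),f(rr.min());d=mo-fa;print("mouth",mo,"far",fa,np.linalg.norm(d))
print("stand yaw",np.degrees(np.arctan2(-d[1],-d[0])))
k=(h[...,2]<60);k[:85]=0;k[116:]=0;k[:,:295]=0;k[:,345:]=0
ys,xs=np.nonzero(k);print("knob px",xs.min(),xs.max(),ys.min(),ys.max())
st=load("w1");kp=ray("wrist",((xs.min()+xs.max())/2,ys.min()+(xs.max()-xs.min())/2),.16,st);print("knob",kp,"stop depth",(kp-mo)@(-d/np.linalg.norm(d))-.008)
h=cv2.cvtColor(cv2.imread("pics/w2.png"),cv2.COLOR_BGR2HSV).astype(int)
print([tuple(h[r,c]) for r,c in[(130,317),(130,280),(220,317),(40,317)]])
m=(h[...,0]>=19)&(h[...,0]<35)&(h[...,1]>90);m[:,:295]=0;m[:,340:]=0;m[300:]=0
rr=np.flatnonzero(m.sum(1)>5);print("rail rows",rr.min(),rr.max())
g=axis_pts("w2",m,range(30,270),.045)
t,q=g(rr.min()-.5),g(rr.max()+.5);d=t-q;print("tip",t,"cap front",q,np.linalg.norm(d),"yaw",np.degrees(np.arctan2(d[1],d[0])))
E
```

```text
sleeve rows 63 264
w1 px fit [1.390000e-02 3.188949e+02] resid 0.19 w [61. 60. 58. 57. 55. 54.]
mouth [0.49485942 0.15997292 0.145     ] far [0.48285925 0.33332791 0.145     ] 0.1737698384050259
stand yaw 93.95987581602517
knob px 310 331 86 115
knob [0.48479973 0.30816033 0.16      ] stop depth 0.140528336850744
[(np.int64(24), np.int64(169), np.int64(247)), (np.int64(13), np.int64(179), np.int64(220)), (np.int64(26), np.int64(158), np.int64(248)), (np.int64(18), np.int64(189), np.int64(169))]
rail rows 18 278
w2 px fit [2.60000e-03 3.16159e+02] resid 0.52 w [12. 11. 11. 12. 11.  9.]
tip [0.63043783 0.01706939 0.045     ] cap front [ 0.60072928 -0.24367794  0.045     ] 0.26243431067359435 yaw 83.49996919518733
```

```bash
python3 - <<'E'
from h import *
print("orange corner",ray("top",(322,238),.145),ray("top",(400,240),.02))
d=np.array([np.cos(np.radians(83.5)),np.sin(np.radians(83.5)),0])
tip=np.array([.6303,.0162,.045]);o=tip-.14*d
p=lambda z:[o[0],o[1],z]
bot.grip(.05)
bot.reach(p(.12),[180,0,83.5]); bot.move_linear(p(.051),feed=.08); bot.dwell(.2)
bot.grip(.0); s=bot.get_state();print("grip",s["opening"],s["gripper_force"],s["eef_pos"],s["wrist_force"])
bot.move_linear(p(.20),feed=.1)
sd=np.array([np.cos(np.radians(93.96)),np.sin(np.radians(93.96)),0]);mo=np.array([.4949,.16,0])
q=mo-sd*.175
bot.move_linear([q[0],q[1],.20],frame=[180,0,93.96],feed=.15)
bot.move_linear([q[0],q[1],.126],feed=.1); bot.dwell(.3); snap("w3")
s=bot.get_state();print(s["time"],s["opening"],s["eef_pos"],s["tcp_rot"],s["wrist_force"],s["moment"])
E
```

```text
orange corner [0.39097417 0.01454533 0.145     ] [ 0.39099966 -0.20358912  0.02      ]
grip 0.01205710820007295 58.400214314460754 [ 0.61447843 -0.12292766  0.05125449] [-2.34591628  0.26834199  2.58346907]
10.5667 0.011631253129058678 [ 0.50723796 -0.01460397  0.12643048] [1.79957555e+02 7.81430236e-03 9.39611874e+01] [ 0.00577002 -0.83100829 -1.7142131 ] [ 0.01618633  0.0037819  -0.03849851]
```

View pics/w3.png

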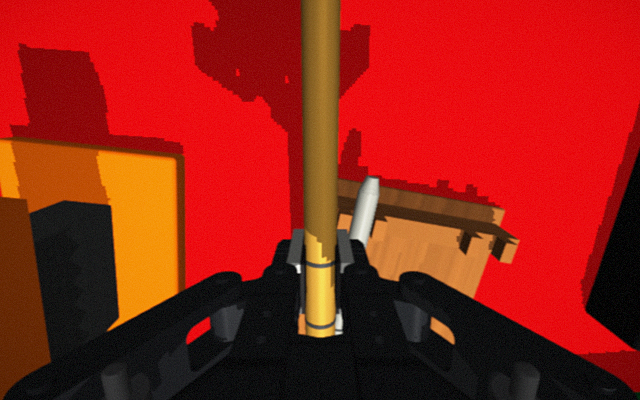

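The rail is held straight, with its axis near column 320 and the tip out of view above. I'll check the rail's apparent offset in the tool frame, which shows the camera bias, before inserting.

```bash
python3 - <<'E'
from meas import *
h=cv2.cvtColor(cv2.imread("pics/w3.png"),cv2.COLOR_BGR2HSV).astype(int)
m=(h[...,0]>=17)&(h[...,0]<35)&(h[...,1]>60);m[:,:290]=0;m[:,350:]=0
g=axis_pts("w3",m,range(2,220),.12)
st=load("w3");Rm=R.from_euler("xyz",st["tcp_rot"],degrees=True).as_matrix()
for r in(2,100,200):print((Rm.T@(g(r)-st["eef_pos"])).round(4))
f=bot.grab_frame("top");cv2.imwrite("pics/top1.png",f[:,:,::-1])
cv2.imwrite("pics/c2.png",cv2.resize(f[150:240,180:330,::-1],None,fx=5,fy=5,interpolation=cv2.INTER_CUBIC))
E
```

```text
w3 px fit [7.000000e-04 3.201204e+02] resid 0.31 w [38. 37. 35. 34. 32. 33.]
[ 0.1017 -0.0004  0.0065]
[ 0.0689 -0.0003  0.0066]
[ 0.0294 -0.0003  0.0066]
```

View pics/c2.png

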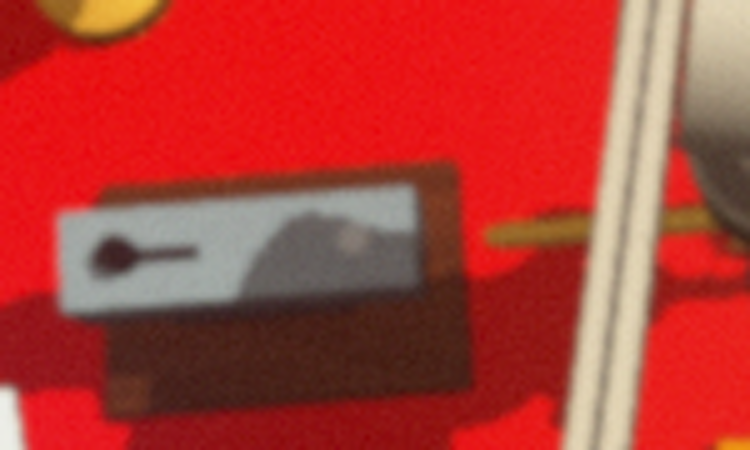

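The tip is at (487,237) and the centre of the mouth edge at (420,237), so they are in line. I insert in steps with force monitoring.

```bash
cat > ins.py <<'E'
from h import *
sd=np.array([np.cos(np.radians(93.96)),np.sin(np.radians(93.96)),0]);lat=np.array([-sd[1],sd[0],0]);mo=np.array([.4949,.16,0])
A=np.array([sd,lat,[0,0,1]])
def frc(b,n=3):
    v=[]
    for _ in range(n): v.append(bot.get_state()["wrist_force"]);bot.dwell(.02)
    return A@(np.mean(v,0)-b)
def at(dep,off,l=0,z=.1257): # tip depth dep; TCP offset 'off' behind the tip
    return list(mo+sd*(dep-off)+lat*l+[0,0,z])
E
python3 - <<'E'
from ins import *
bot.dwell(.2);b=np.mean([bot.get_state()["wrist_force"] for _ in range(5)],0);np.save("b.npy",b)
l,z=0,.1257
bot.move_linear(at(-.006,.14),feed=.08)
for dep in np.arange(-.003,.0341,.003):
    bot.move_linear(at(dep,.14,l,z),feed=.04);f=frc(b);print(round(dep,4),f.round(1))
    if f[0]<-14 or abs(f[1])>12 or abs(f[2])>12: print("stop");break
    l+=np.clip(f[1]*1e-4,-4e-4,4e-4) if abs(f[1])>2 else 0
    z+=np.clip(f[2]*1e-4,-4e-4,4e-4) if abs(f[2])>3 else 0
s=bot.get_state();print(s["time"],l,z,s["eef_pos"],s["opening"])
E
```

```text
-0.003 [ 0.   0.1 -1.3]
0.0 [-0.4  0.6 -0.8]
0.003 [-0.4 -0.1 -1.2]
0.006 [ 0.1  0.2 -0.3]
0.009 [-0.4  0.1 -0.7]
0.012 [-0.4  0.5 -0.8]
0.015 [-0.6  0.4 -0.7]
0.018 [ 0.1  0.1 -0.8]
0.021 [-0.2 -0.1 -0.5]
0.024 [-0.  -0.2 -0.6]
0.027 [ 0.   0.4 -1. ]
0.03 [ 0.   0.7 -0.3]
0.033 [-0.3  0.7 -0.8]
15.2333 0 0.1257 [0.50228246 0.05333674 0.12571178] 0.012257072023177547
```

```bash
python3 - <<'E'
from ins import *
b=np.load("b.npy");l,z=0,.1257
for dep in np.r_[np.arange(.036,.0501,.002),.055,.06,.065,.068]:
    bot.move_linear(at(dep,.14,l,z),feed=.03);f=frc(b);print(round(dep,4),f.round(1))
    if f[0]<-16 or abs(f[1])>12 or abs(f[2])>12: print("stop");break
    l+=np.clip(f[1]*1e-4,-4e-4,4e-4) if abs(f[1])>2 else 0
    z+=np.clip(f[2]*1e-4,-4e-4,4e-4) if abs(f[2])>3 else 0
s=bot.get_state();print(s["time"],l,z,s["eef_pos"],s["opening"])
f=bot.grab_frame("top");g=bot.grab_frame("side")
cv2.imwrite("pics/c3.png",np.hstack([cv2.resize(f[160:240,180:260+20,::-1],(400,320)),cv2.resize(g[180:280,230:355,::-1],(400,320))]))
E
```

```text
0.036 [ 0.   0.2 -0.9]
0.038 [ 0.9  0.2 -0.2]
0.04 [ 0.5 -0.5 -0.7]
0.042 [ 0.1  0.4 -0.9]
0.044 [ 0.4  0.3 -1.1]
0.046 [ 0.4  0.2 -0.5]
0.048 [ 0.5  0.  -0.9]
0.05 [-0.1 -0.1 -1.3]
0.055 [ 1.3 -0.1 -0.9]
0.06 [ 0.8 -0.3 -1.2]
0.065 [ 1.4  0.4 -1.3]
0.068 [ 1.6 -0.1 -1. ]
19.0333 0 0.1257 [0.49985184 0.08844771 0.12568657] 0.012302689356034511
```

View pics/c3.png

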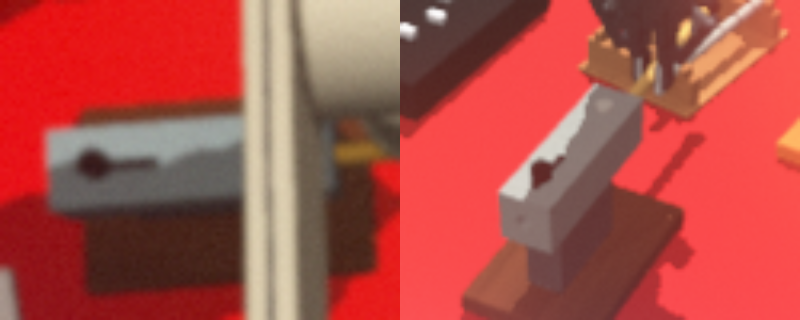

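The rail seems to enter the sleeve at the mouth, but no catch force was felt. I check from the wrist whether the rail slid in the grip.

```bash
python3 - <<'E'
from h import *
snap("w4")
for n in("w3","w4"):
    g=cv2.cvtColor(cv2.imread(f"pics/{n}.png"),cv2.COLOR_BGR2GRAY)[225:340,312:328].mean(1);print(n,225+np.array([i for i in range(2,113) if g[i]<min(g[i-1],g[i+1],g[i-2],g[i+2])+.01 and g[i]<.8*np.median(g)]))
E
```

```text
w3 [229 232 240 265 326]
w4 [227 230 234 265 327]
```

View pics/w4.png

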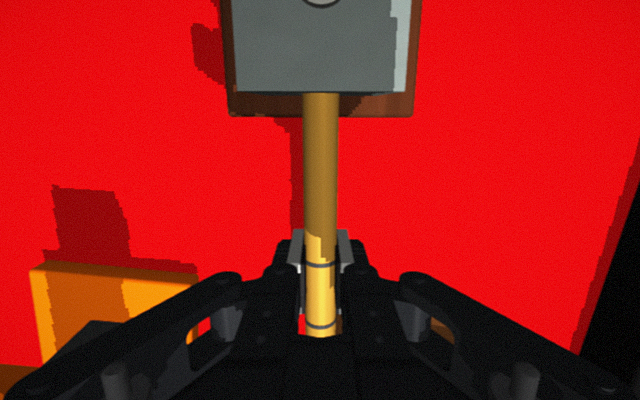

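The rail is in the bore and the rings have not moved, so there was no slip. It is centred under the sleeve, whose front edge is at row 92. Next I release, retreat upward and look for droop or lateral shift.

```bash
python3 - <<'E'
from meas import *
from ins import *
st=load("w4");Rm=R.from_euler("xyz",st["tcp_rot"],degrees=True).as_matrix()
e=Rm.T@(ray("wrist",(322,92.5),.145,st)-st["eef_pos"]);print("edge in tool",e,"depth",.14-e[0])
bot.grip(.04);bot.dwell(.3)
s=bot.get_state();print("after open",s["wrist_force"])
bot.move_linear(at(.068,.14,0,.19),feed=.1)
bot.move_linear(at(.068,.205,0,.19),feed=.15);bot.dwell(.2);snap("w5");print(bot.get_state()["time"])
h=cv2.cvtColor(cv2.imread("pics/w5.png"),cv2.COLOR_BGR2HSV).astype(int)
m=(h[...,0]>=17)&(h[...,0]<35)&(h[...,1]>60);m[:,:290]=0;m[:,350:]=0
st=load("w5");g=axis_pts("w5",m,range(75,260),.119)
rr=np.flatnonzero(m.sum(1)>8);print(rr.min(),rr.max())
Rm=R.from_euler("xyz",st["tcp_rot"],degrees=True).as_matrix()
for r in(80,150,250):print((Rm.T@(g(r)-st["eef_pos"])).round(4))
E
```

```text
edge in tool [ 0.07069979  0.00021693 -0.01931304] depth 0.0693002059076763
after open [-0.21505669 -0.36316176  0.1791963 ]
21.4917
w5 px fit [2.400000e-03 3.199656e+02] resid 0.3 w [22. 22. 21. 20. 21. 20.]
0 289
[ 0.0804 -0.0004  0.0709]
[ 0.0409 -0.0002  0.0709]
[-0.0247 -0.      0.0709]
```

View pics/w5.png

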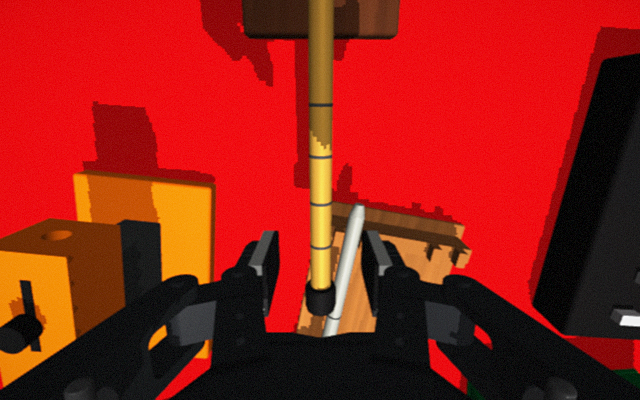

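The rail stays in the bore with its cap at (320,297). It is laterally centred and straight to within 0.4 mm. I regrip the rear half, allowing for about 1.2° of droop, then level it.

```bash
python3 - <<'E'
from ins import *
O=.205
bot.move_linear(at(.068,O,0,.15),frame=[180,-1.2,93.96],feed=.1)
bot.move_linear(at(.068,O,0,.1225),feed=.06);bot.dwell(.3)
b=np.mean([bot.get_state()["wrist_force"] for _ in range(5)],0);np.save("b2.npy",b)
bot.grip(0);s=bot.get_state();print("grip",s["opening"],s["gripper_force"],frc(b).round(1),s["moment"].round(2))
for k in(1/3,2/3,1):
    bot.move_linear(at(.068,O,0,.1225+k*.0032),frame=[180,-1.2*(1-k),93.96],feed=.01);f=frc(b)
    print(f.round(1),(A@bot.get_state()["moment"]).round(2))
    if abs(f).max()>15:break
print(bot.get_state()["time"])
E
```

```text
grip 0.011906084571525512 58.401979207992554 [ 0.1 -0.6 -0.7] [-0.04 -0.01 -0.  ]
[-0.2 -0.4 -1.2] [-0.02  0.03 -0.06]
[ 0.6 -0.3 -0.6] [-0.03 -0.1  -0.05]
[ 1.3 -0.6 -1. ] [-0.03 -0.27 -0.03]
24.2917
```

```bash
python3 - <<'E'
from ins import *
b=np.load("b2.npy");O=.205;t0=bot.get_state()["time"]
prev=None
for dep in np.r_[np.arange(.073,.116,.005),np.arange(.1165,.1471,.0005)]:
    bot.move_linear(at(dep,O),feed=.04 if dep<.116 else .012);f=frc(b,2)
    if dep<.116 or f[0]<-2 or round(dep*2000)%6==0: print(round(dep,4),f.round(1),round(bot.get_state()["time"],1))
    if f[0]<(-16 if dep<.116 else -5): print("contact?");break
    if bot.get_state()["time"]>58: print("time");break
s=bot.get_state();print(s["eef_pos"],s["opening"],(A@s["moment"]).round(2))
E
```

```text
0.073 [-0.9 -0.2 -0.5] 24.6
0.078 [-0.8 -0.8 -1.2] 24.9
0.083 [-0.5 -0.4 -1. ] 25.2
0.088 [-0.5 -0.9 -0.4] 25.5
0.093 [-0.6 -1.  -0.5] 25.8
0.098 [-0.9 -1.5 -0.6] 26.1
0.103 [-0.9 -1.   0.5] 26.4
0.108 [-1.  -0.7  0.3] 26.8
0.113 [-1.2 -1.   0.7] 27.1
0.1165 [-5.2 -0.3  0.8] 27.5
contact?
[0.50110784 0.0710999  0.12578689] 0.011911779068077777 [-0.02  0.74 -0.02]
```

```bash
python3 - <<'E'
from ins import *
b=np.load("b2.npy");O=.205
bot.dwell(.15);print(frc(b).round(1))
for dep in np.arange(.117,.1471,.0005):
    bot.move_linear(at(dep,O),feed=.012);f=frc(b,2)
    if f[0]<-9 or round(dep*2000)%4==0: print(round(dep,4),f.round(1),(A@bot.get_state()["moment"]).round(2)[1],round(bot.get_state()["time"],1))
    if f[0]<-11: print("contact?");break
    if bot.get_state()["time"]>58: print("time");break
E
```

```text
[-5.6 -0.6  0.9]
0.118 [-6.2 -0.6  1.4] 0.92 28.6
0.12 [-7.  -0.4  1.6] 1.03 29.7
0.122 [-6.5 -0.   1.8] 1.0 30.9
0.124 [-7.8  0.   2. ] 1.19 32.0
0.126 [-7.9  0.6  2.7] 1.18 33.1
0.128 [-8.9  0.1  3.4] 1.29 34.3
0.13 [-8.6  0.1  3.7] 1.34 35.4
0.1305 [-9.7 -0.2  3.2] 1.32 35.7
0.131 [-9.3  1.1  3.2] 1.31 36.0
0.1315 [-9.3  0.5  3.7] 1.39 36.2
0.132 [-8.7  0.9  3.8] 1.33 36.5
0.1325 [-9.3  1.1  3.7] 1.34 36.8
0.134 [-9.6  0.5  4.4] 1.51 37.7
0.1345 [-9.6  1.2  4.1] 1.44 37.9
0.135 [-10.2   1.1   4.5] 1.48 38.2
0.1355 [-10.3   0.6   4.5] 1.5 38.5
0.136 [-12.3   1.2   4.9] 1.83 38.8
contact?
```

```bash
python3 - <<'E'
from ins import *
b=np.load("b2.npy");O=.205
bot.dwell(.1);print(frc(b).round(1))
z=.1262;bot.move_linear(at(.136,O,0,z),feed=.01);f0=frc(b);print("relieved",f0.round(1))
for dep in np.arange(.1363,.1471,.0003):
    bot.move_linear(at(dep,O,0,z),feed=.01);f=frc(b,3)
    print(round(dep,4),f.round(1),(A@bot.get_state()["moment"]).round(2)[1],round(bot.get_state()["time"],1))
    if f[0]<-15: print("contact?");break
E
```

```text
[-12.7   0.9   4.3]
relieved [-11.4  -0.8   0.9]
0.1363 [-13.5  -0.5   1.3] 1.99 39.5
0.1366 [-14.8  -0.4   1.6] 2.26 39.8
0.1369 [-16.6  -0.5   1.1] 2.41 40.1
contact?
```

The force now climbs steadily at about 5.5 N/mm, against near-flat drag before. That is the depth stop, with roughly 6 N on it. I let go, lift and verify.

```bash
python3 - <<'E'
from ins import *
st=bot.get_state();print(st["eef_pos"])
bot.grip(.04);bot.dwell(.2)
bot.move_linear(at(.1369,.205,0,.22),feed=.1);bot.dwell(.3);snap("w6");s=bot.get_state();print(s["time"],s["wrist_force"].round(1))
E
```

```text
[0.4999349  0.08937178 0.12630239]
42.1667 [ 0.9 -0.8 -0.8]
```

View pics/w6.png

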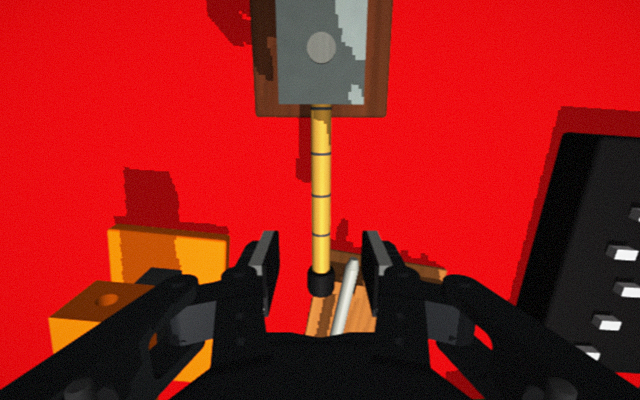

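The rail rests with its cap front at row ~272 and the sleeve edge at row 104. I do one offline cross-check of depth against the knob, since the earlier knob mask included its slot.

```bash
python3 - <<'E'
from ins import *
g=cv2.imread("pics/w1.png").max(2)
k=(g<60).astype(np.uint8);k[:80]=0;k[125:]=0;k[:,:295]=0;k[:,345:]=0
k=cv2.morphologyEx(k,cv2.MORPH_OPEN,cv2.getStructuringElement(2,(15,15)))
ys,xs=np.nonzero(k);print(xs.min(),xs.max(),ys.min(),ys.max())
kp=ray("wrist",(xs.mean(),ys.mean()),.16,load("w1"));print("stop depth",(kp-mo-[0,0,.16])@sd-.008)
st=load("w6");e=ray("wrist",(321,104.5),.145,st)
v=cv2.imread("pics/w6.png").max(2)[225:310,317:325].mean(1);r=225+np.flatnonzero(v>120).max()
c=ray("wrist",(320,r+.5),.127,st);print(r,"tip depth",.26-(e-c)@sd)
E
```

```text
310 331 91 114
stop depth 0.13604761464314802
309 tip depth 0.10722673262938434
```

The corrected knob reading puts the stop 136 mm inside the mouth, which matches contact at about 136–137 mm. The last tip figure is invalid: that mask ran past the cap to row 309. The rail is home and the gripper is clear, so I'm handing in.

```bash
python3 -c "
from plant import bot
print(bot.sign_off())"
```

```text
the job is handed in; nothing more can be done
None
```

The job is handed in at about 42 s: the rail went in about half way, was released and regripped on its rear half, then pushed gently until it met the depth stop (roughly 6 N on it, at about the depth its knob shows), and was finally let go with the gripper clear.

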